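# Flick the grinder flywheel and brake it on its mark

### The job

The grinder's re-greased flywheel sits on its test stand: with closed fingertips flick it spinning by pushing one of its two brass posts, and let it run on untouched for at least three seconds. While it still turns, brake it with a fingertip pressed down on the flat outer rim so that it stops, in that one stop, with the white mark at the red index plate, within the plate's width, then take the hand away. Press on the rim only for this stop and do not push a post to set the mark; grip nothing and leave the spray can, screwdriver and mallet where they are.

Things in the scene. Friction and masses are not known exactly. Their poses are not given: they have to be found in the camera images.
- stand: Round grey steel foot (170 mm across) with a pillar, fixed to the bench; it carries the flywheel level, on a spring seat: pressed down, the whole wheel yields from 5 to 10 N on, 1.5 N more per mm, 10 mm at most, and rises again. Origin on the wheel's vertical axis, at bench height. Its -x side carries the upright bracket of the red index plate. It may face any way.
- index (a point): Middle of the inner edge of the red index plate: 44 mm wide along the stand's y, 22 mm deep, its top 92 mm above the bench. This point is 99 mm from the wheel's axis, on the stand's -x side, 4 mm outside the wheel's edge and at the plate's top.
- flywheel (a joint): Wheel angle about its vertical axis, rad, positive anticlockwise from above, no stops, counts on past a turn. At 0 (and every 2 pi) the white mark points at the index plate. It turns very freely: let go at 3 rad/s it slows to half in 3 to 5 s and runs some 12 s; at rest it stays put. About 0.9 kg, 0.0036 kg m2, varying by a quarter. Flick it either way.
- rim: The flat blue outer rim of the flywheel, turning with it: a level ring from 60 to 95 mm from the axis, its top 88 mm above the bench, nothing standing on it. A fingertip pressed on it with a few newtons stops the wheel at once. Origin on the axis, 70 mm above the bench; its -x points to the white mark.
- mark (a point): The white line painted on top of the blue rim (9 mm wide, 36 mm long, radial). This point lies on the line, 88 mm from the axis, 88 mm above the bench.
- posts: The two upright brass posts on the flywheel, turning with it. Origin on the axis, 70 mm above the bench, axes as rim. The hub between them rises to 104 mm above the bench (14 mm across, over a boss 44 mm across up to 94 mm).
- post_a (a point): Middle of the height of one brass post: 14 mm in diameter, from 88 to 124 mm above the bench, 45 mm from the axis, a quarter turn from the mark. This point is 106 mm above the bench, on the wheel's -y side.
- post_b (a point): The same on the other post, across the hub from the first, on the wheel's +y side.
- spray_can: Dark spray can with a red band and white nozzle, 58 mm across, 172 mm tall, standing loose. Origin at the centre of its foot. Leave alone.
- screwdriver: Screwdriver with a red handle, 200 mm long, lying loose along its x. Origin on the bench under its middle. Leave alone.
- mallet: Mallet with a wooden handle and a blue head (100 mm wide, 50 mm thick), about 260 mm long, lying loose along its x. Origin on the bench under it, about 85 mm from the head. Leave alone.
Mind the look-alikes: they are no part of the job. There is more than one size of the stand; the job needs the smaller.

How it is judged:
By the outcome, as a careful person would: the job done as asked, in the order asked, and still so for the second after the job is handed in, with the robot touching nothing.
It also fails if it takes over 58 s, if anything falls off the work surface, if the arm or the gripper's body presses on something with over 40 N, if the wrist force passes 120 N, or if a joint passes its speed limit or range.

### The arm

A 7-joint arm with a two-finger parallel gripper is mounted at the origin on the work surface. World frame = base frame: x ahead of the robot, y to its left, z up, the work surface at z = 0. Lengths are in mm, angles in rad, forces in N, time in s.
With the tool pointing down it reaches from about 350 to 900 mm from the base axis. Payload 7.2 kg.
Tool frame: the origin (TCP) lies at the very end of the fingers, on their centre line; the grasp point (between the pads) lies 19 mm behind it; z points along the fingers, y is the line along which they close (so a half turn about z gives the same grasp; the last joint's range is limited). The gripper opens to 88 mm and grips with 3 to 60 N. Pads are 20 mm wide; open, the fingers measure 115 mm over their backs; the gripper's body (75 mm by 178 mm) begins 61 mm behind the grasp point.
Start: joints at [-1.289, 0.411, -0.013, 1.596, 0.006, 1.134, -0.082], TCP at [214.203, 587.151, 222.653] pointing down, gripper open.
Joint ranges: [-2.95, 2.95], [-0.29, 1.99], [-1.47, 1.44], [0.14, 2.54], [-1.03, 4.17], [0.13, 1.85], [-2.86, 2.86]. Speed limits (rad/s): [2.39, 2.39, 3.01, 3.01, 3.14, 3.14, 3.14].

### API

Orientations are given as a unit quaternion [w, x, y, z].
In Python, from plant import ctrl gives the robot as it stands. The module is installed in compiled form; this text tells all that it offers.
- The arm moves only by the shell command python3 -m creep 'ROWS' [OPENING] [FORCE]. ROWS is JSON, a list of rows, each an object of numbers: "tx", "ty", "tz": the shift along the tool's x, y, z scaled (see below); "spin": the turn about the tool's z scaled (see below). A call has 1 to 20 rows; each row is the pose to reach, as a shift and turn from the pose commanded when the call began, along the tool's axes at that moment; what a row does not reach only later rows make up. The controller multiplies each number of a shift by 30 cm and each number of a turn by pi/4 rad. A row lasts 1/12 s, in which the tool goes at most 41.7 mm and 7.16 degrees, less where a joint would pass 70% of its speed; a pose out of reach is approached as far as the arm can. A call with a number of a shift or a turn outside -1 to 1 is refused whole. A call with a gripper value outside its range is refused whole. OPENING is the finger opening in mm, from 0 to 87.8, set as the call begins (- or left out, the last holds). The fingers move at their own pace and stop on an object; FORCE is the grip in N (left out, the last holds). Time passes only in rows, so rows that repeat a pose let the fingers close. It gives the time, the measured TCP pose, the force, the opening and the grip force at its end, in the units of the state.
- ctrl.sense(): the state, without advancing time (a new reading comes with each control period).
- ctrl.snapshot(name): name is "scene" or "side" or "wrist"; returns a dict with "color" (420x560x3 uint8, red, green, blue), "fx", "fy", "cx", "cy" (pixels), "world_from_camera" (4x4, takes a point from camera to world coordinates). Camera axes: x right, y down, z forward; pixel columns grow to the right and rows downward; lengths in mm; the calibration is good to about 2 mm. A picture is of the moment at which its call begins. There is no depth.
- ctrl.hand_in(): hands the job in; it is judged then, once.
The state is a dict: "time_s": time; "q": joint angles; "dq": joint speeds; "joint_efforts": joint torques, N m; "eef_pos": TCP position; "tool_rot": TCP orientation; "wrist_force": force on the tool from outside, world axes, zero at the start; "wrist_torque": the same for the moment, N m; "width": opening from 0.0 (shut) to 1.0 (fully open); "finger_force": force on a finger pad.
Only numpy, scipy, OpenCV 4.12 (cv2) and the standard library are available. Lean on these libraries where they do the work, as an engineer would, in place of code of your own. Each camera call takes 0.05 s, during which the arm holds its last target. There are 200 camera calls.

## Working session

There is one attempt and no reset: what is moved stays moved. The work goes in short steps, Python scripts to look and compute and a shell command to move; the robot and the scene stay as the last step left them, time stands still between calls to the robot, and variables do not carry over. Pictures are saved under pics/ and viewed, at most 10 in all, crops included, and the job is handed in when it is done.

```bash
mkdir -p pics; python3 - <<'E'
from plant import ctrl
import cv2,numpy as np
s=ctrl.sense(); print({k:np.round(v,3) for k,v in s.items()})
ims=[]
for n in ("scene","side"):
    d=ctrl.snapshot(n); cv2.imwrite(f"pics/{n}0.png",d["color"][:,:,::-1]); print(n,d["fx"],d["fy"],d["cx"],d["cy"],np.round(d["world_from_camera"],3).tolist())
E
```

```text
{'time_s': np.float64(0.0), 'q': array([-1.289,  0.412, -0.013,  1.597,  0.006,  1.134, -0.082]), 'dq': array([-0.001, -0.001, -0.001,  0.001, -0.   , -0.002,  0.001]), 'joint_efforts': array([ 1.0000e-03, -5.8794e+01,  6.4200e-01, -2.9109e+01, -5.4000e-02,
        1.8000e-02,  0.0000e+00]), 'eef_pos': array([214.058, 586.685, 221.83 ]), 'tool_rot': array([-0.   ,  0.174,  0.985, -0.001]), 'wrist_force': array([ 0.342, -0.317,  0.706]), 'wrist_torque': array([-0.055, -0.026, -0.011]), 'finger_force': np.float64(0.0), 'width': np.float64(1.001)}
scene 532.9069205883691 532.9069205883691 272.2124036116775 202.5791505874062 [[-0.825, 0.389, -0.409, 975.471], [0.564, 0.542, -0.622, 775.917], [-0.02, -0.744, -0.667, 935.551], [0.0, 0.0, 0.0, 1.0]]
side 464.8999756926605 464.8999756926605 276.27771553668845 200.32548940497384 [[0.716, -0.362, 0.597, -289.715], [-0.698, -0.34, 0.63, -794.866], [-0.025, -0.868, -0.496, 711.68], [0.0, 0.0, 0.0, 1.0]]
```

View pics/scene0.png

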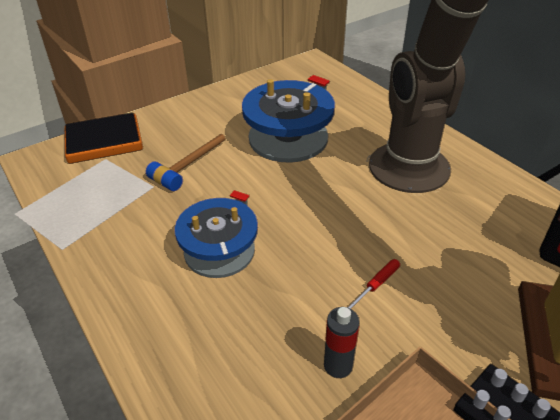

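View pics/side0.png

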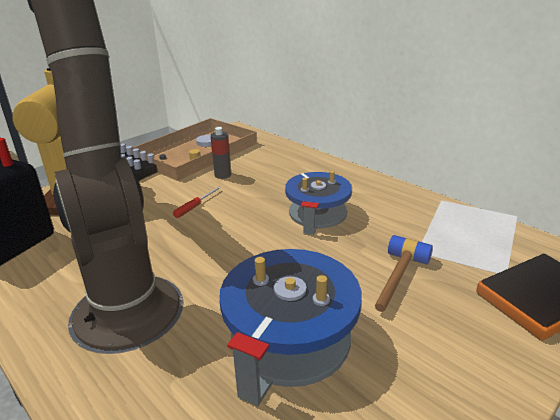

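Candidates: blue wheel at scene (217,228) / side (318,188), and blue wheel at scene (288,105) / side (290,297). I'll measure both to pick the smaller, then crop that one to check.

```bash
cat > h.py <<'E'
from plant import ctrl
import cv2,numpy as np
def ray(d,uv,z):
    uv=np.atleast_2d(uv).astype(float); T=np.array(d["world_from_camera"])
    r=np.c_[(uv[:,0]-d["cx"])/d["fx"],(uv[:,1]-d["cy"])/d["fy"],np.ones(len(uv))]@T[:3,:3].T
    return T[:3,3]+r*((z-T[2,3])/r[:,2])[:,None]
def proj(d,P):
    T=np.array(d["world_from_camera"]); p=(np.atleast_2d(P)-T[:3,3])@T[:3,:3]
    return np.c_[p[:,0]/p[:,2]*d["fx"]+d["cx"],p[:,1]/p[:,2]*d["fy"]+d["cy"]]
def masks(d):
    h=cv2.cvtColor(d["color"],cv2.COLOR_RGB2HSV); f=lambda a,b:cv2.inRange(h,np.array(a),np.array(b))
    return dict(blue=f((105,120,60),(125,255,255)),red=f((0,190,90),(6,255,255))|f((174,190,90),(180,255,255)),
      brass=f((14,120,90),(26,255,255)),white=f((0,0,190),(180,40,255)))
def blobs(m,a=8):
    n,l,s,c=cv2.connectedComponentsWithStats(m); return [(int(s[i,4]),np.round(c[i],1).tolist(),s[i,:4].tolist()) for i in range(1,n) if s[i,4]>=a]
E
python3 - <<'E'
from h import *
for n,box,box2 in (("scene",(165,180,270,285),(235,65,345,165)),("side",(275,160,365,240),(205,235,375,410))):
    d=ctrl.snapshot(n); M=masks(d)
    for b in (box,box2):
        x0,y0,x1,y1=b
        print(n,b)
        for k,m in M.items():
            q=np.zeros_like(m); q[y0:y1,x0:x1]=m[y0:y1,x0:x1]; print(' ',k,blobs(q))
            if k=="blue":
                # top-most outline: back half of rim top edge
                ys,xs=np.nonzero(q); pts=np.array([(x,ys[xs==x].min()) for x in np.unique(xs)])
                P=ray(d,pts,88)[:,:2]
                A=np.c_[2*P,np.ones(len(P))]
                w=np.ones(len(P),bool)
                for _ in range(5):
                    s=np.linalg.lstsq(A[w],(P[w]**2).sum(1),rcond=None)[0]; r=np.sqrt(s[2]+s[0]**2+s[1]**2)
                    e=np.abs(np.hypot(*(P-s[:2]).T)-r); w=e<max(2,1.5*np.median(e))
                print('  circle',np.round(s[:2],1),round(r,1),w.sum(),len(P))
    x0,y0,x1,y1=box
    if n=="scene": cv2.imwrite("pics/crop1.png",cv2.resize(d["color"][y0:y1,x0:x1,::-1],None,fx=5,fy=5,interpolation=cv2.INTER_CUBIC))
E
```

```text
scene (165, 180, 270, 285)
  blue [(149, [172.7, 184.1], [165, 180, 17, 11]), (2463, [215.7, 231.1], [175, 198, 82, 63])]
  circle [ 552.7 -164.1] 85.2 67 92
  red [(115, [239.2, 195.6], [230, 191, 19, 10])]
  brass [(21, [168.8, 191.4], [165, 189, 12, 5]), (9, [216.0, 195.9], [212, 195, 9, 2]), (25, [195.0, 200.9], [188, 198, 17, 8]), (25, [255.2, 211.8], [248, 204, 12, 16]), (63, [234.1, 213.6], [231, 208, 7, 13]), (69, [195.6, 222.0], [192, 216, 7, 14]), (28, [215.1, 220.7], [213, 218, 5, 7]), (29, [171.8, 233.7], [169, 227, 6, 14]), (12, [167.8, 242.8], [165, 240, 7, 8]), (133, [175.8, 255.3], [166, 243, 21, 26])]
  white [(37, [223.6, 247.7], [221, 242, 6, 12])]
scene (235, 65, 345, 165)
  blue [(248, [289.9, 84.6], [274, 81, 36, 9]), (2299, [287.1, 114.5], [242, 84, 92, 53])]
  circle [ 167.  -354.7] 137.8 58 92
  red [(124, [318.5, 80.2], [308, 75, 21, 11])]
  brass [(9, [250.2, 66.6], [248, 65, 5, 5]), (24, [237.2, 70.8], [235, 66, 5, 9]), (11, [246.4, 68.5], [244, 67, 6, 5]), (30, [283.9, 77.9], [275, 76, 22, 4]), (97, [270.0, 86.2], [266, 78, 8, 18]), (11, [331.4, 92.3], [3
[... 982 characters left out ...]
, [309.2, 203.7], [301, 202, 17, 5])]
  brass [(40, [331.4, 175.6], [330, 171, 4, 11]), (44, [304.5, 183.0], [303, 178, 4, 11]), (14, [318.0, 182.3], [316, 181, 5, 4])]
  white [(16, [304.2, 175.1], [301, 173, 8, 5]), (44, [317.8, 184.8], [312, 182, 14, 6])]
side (205, 235, 375, 410)
  blue [(6973, [293.5, 305.7], [220, 249, 141, 106])]
  circle [ 224.5 -284.4] 140.9 138 141
  red [(434, [247.1, 344.6], [228, 333, 40, 25])]
  brass [(212, [259.8, 268.2], [255, 257, 10, 24]), (228, [321.1, 287.5], [316, 276, 11, 25]), (98, [289.5, 283.1], [285, 278, 10, 12])]
  white [(231, [289.6, 287.8], [274, 277, 32, 20]), (20, [316.6, 299.4], [313, 294, 11, 9]), (159, [261.5, 327.2], [252, 317, 20, 21])]
```

View pics/crop1.png

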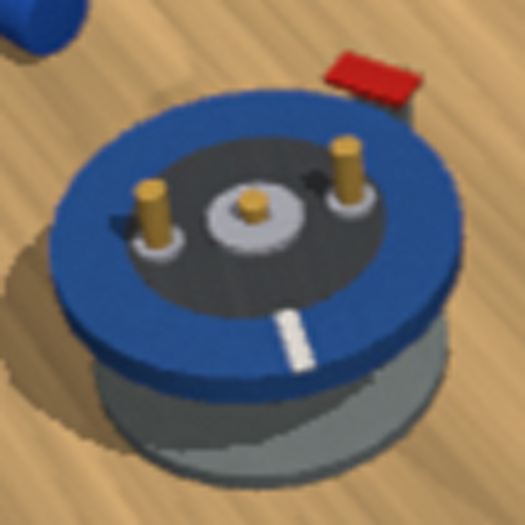

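The crop shows the wheel at scene (217,228): mark at (223,247) on the far side from the red plate at (239,196), and posts at (195,222) and (234,213). The rim radius is about 92 mm (side view), against about 140 mm for the other wheel, so this is the smaller one. Next I'll triangulate its parts.

```bash
python3 - <<'E'
from h import *
a=ctrl.snapshot("scene"); b=ctrl.snapshot("side")
def tri(u,v):
    A=[];B=[]
    for d,p in ((a,u),(b,v)):
        T=np.array(d["world_from_camera"]); r=T[:3,:3]@[(p[0]-d["cx"])/d["fx"],(p[1]-d["cy"])/d["fy"],1]; r/=np.linalg.norm(r)
        Q=np.eye(3)-np.outer(r,r); A.append(Q);B.append(Q@T[:3,3])
    return np.linalg.solve(sum(A),sum(B))
print("post",tri((234.1,213.6),(304.5,183)),tri((195.6,222),(331.4,175.6)))
print("post",tri((234.1,213.6),(331.4,175.6)),tri((195.6,222),(304.5,183)))
print("red",tri((239.2,195.6),(309.2,203.7)),ray(a,(239.2,195.6),92),ray(b,(309.2,203.2),90))
print("mark",tri((223.6,247.7),(304.2,175.1)),ray(a,(223.6,247.7),88),ray(b,(304.2,175.1),88))
# rim circle from scene, mallet excluded, left/right extremes cut
for d,(x0,y0,x1,y1) in ((a,(174,192,262,270)),(b,(285,165,353,215))):
    m=masks(d)["blue"]; q=np.zeros_like(m); q[y0:y1,x0:x1]=m[y0:y1,x0:x1]
    ys,xs=np.nonzero(q); pts=np.array([(x,ys[xs==x].min()-.5) for x in range(xs.min()+6,xs.max()-5)])
    P=ray(d,pts,88)[:,:2]
    from scipy.optimize import least_squares
    s=least_squares(lambda p:np.hypot(*(P-p).T)-95,P.mean(0),loss="soft_l1"); print("axis",s.x,np.abs(s.fun).mean())
E
```

```text
post [559.81537515 -15.38196086 107.96829835] [644.93741222 -41.54040776 108.6256817 ]
post [586.79349678 -41.15290235 118.02236284] [616.37910148 -14.57903001 100.49316192]
red [507.27572333 -80.73019321  89.35989437] [[508.74632791 -78.0712004   92.        ]] [[508.39801338 -79.68316039  90.        ]]
mark [625.06532607  45.57567     87.83997418] [[625.40153014  45.36314019  88.        ]] [[624.37363097  45.49054021  88.        ]]
axis [603.9579222  -24.70352052] 1.068438045094786
axis [598.59454097 -31.17643775] 5.776010063828591
```

```bash
python3 -m creep '[{"tx":-0.05,"ty":-0.04},{"tx":-0.15,"ty":-0.11},{"tx":-0.27,"ty":-0.2},{"tx":-0.39,"ty":-0.3},{"tx":-0.51,"ty":-0.39},{"tx":-0.62,"ty":-0.47},{"tx":-0.72,"ty":-0.55},{"tx":-0.8,"ty":-0.61},{"tx":-0.86,"ty":-0.65},{"tx":-0.88,"ty":-0.67},{"tx":-0.88,"ty":-0.67}]' 0 10
```

```text
invalid input
```

```bash
python3 -m creep '[{"tx":-0.05,"ty":-0.04,"tz":0,"spin":0},{"tx":-0.15,"ty":-0.11,"tz":0,"spin":0},{"tx":-0.27,"ty":-0.2,"tz":0,"spin":0},{"tx":-0.39,"ty":-0.3,"tz":0,"spin":0},{"tx":-0.51,"ty":-0.39,"tz":0,"spin":0},{"tx":-0.62,"ty":-0.47,"tz":0,"spin":0},{"tx":-0.72,"ty":-0.55,"tz":0,"spin":0},{"tx":-0.8,"ty":-0.61,"tz":0,"spin":0},{"tx":-0.86,"ty":-0.65,"tz":0,"spin":0},{"tx":-0.88,"ty":-0.67,"tz":0,"spin":0},{"tx":-0.88,"ty":-0.67,"tz":0,"spin":0}]' 0 10
```

```text
time_s: 1.22
eef_pos: [394.3, 306.1, 222.8]
tool_rot: [0.0, 0.176, 0.984, -0.0]
wrist_force: [-0.4, 1.1, -0.2]
width: 0.206
finger_force: 0.0
```

```bash
python3 -m creep '[{"tx":-0.05,"ty":-0.04,"tz":0,"spin":0},{"tx":-0.15,"ty":-0.11,"tz":0,"spin":0},{"tx":-0.27,"ty":-0.2,"tz":0,"spin":0},{"tx":-0.39,"ty":-0.29,"tz":0,"spin":0},{"tx":-0.51,"ty":-0.38,"tz":0,"spin":0},{"tx":-0.62,"ty":-0.46,"tz":0.02,"spin":0},{"tx":-0.72,"ty":-0.53,"tz":0.06,"spin":0},{"tx":-0.8,"ty":-0.59,"tz":0.1,"spin":0},{"tx":-0.86,"ty":-0.63,"tz":0.14,"spin":0},{"tx":-0.88,"ty":-0.647,"tz":0.19,"spin":0},{"tx":-0.88,"ty":-0.647,"tz":0.25,"spin":0},{"tx":-0.88,"ty":-0.647,"tz":0.31,"spin":0},{"tx":-0.88,"ty":-0.647,"tz":0.36,"spin":0},{"tx":-0.88,"ty":-0.647,"tz":0.39,"spin":0},{"tx":-0.88,"ty":-0.647,"tz":0.4,"spin":0},{"tx":-0.88,"ty":-0.647,"tz":0.4,"spin":0}]' 0 10; python3 - <<'E'
from h import *
d=ctrl.snapshot("scene"); print(np.round(ctrl.sense()["eef_pos"],1)); cv2.imwrite("pics/s2.png",cv2.resize(d["color"][150:290,140:320,::-1],None,fx=4,fy=4,interpolation=cv2.INTER_CUBIC))
M=masks(d)
for k in("white","brass"):
    q=np.zeros_like(M[k]); q[195:270,174:260]=M[k][195:270,174:260]; print(k,blobs(q))
E
```

```text
time_s: 2.55
eef_pos: [574.5, 36.5, 102.0]
tool_rot: [-0.001, 0.173, 0.985, -0.0]
wrist_force: [0.8, 0.0, 0.3]
width: 0.004
finger_force: 0.0
[575.   36.1 102.8]
white [(12, [224.8, 251.7], [223, 250, 5, 4])]
brass [(10, [177.8, 197.0], [176, 195, 4, 5]), (10, [179.4, 204.7], [178, 203, 4, 5]), (17, [177.5, 214.1], [174, 209, 9, 12]), (72, [195.5, 221.9], [192, 216, 7, 14]), (28, [215.1, 220.7], [213, 218, 5, 7])]
```

View pics/s2.png

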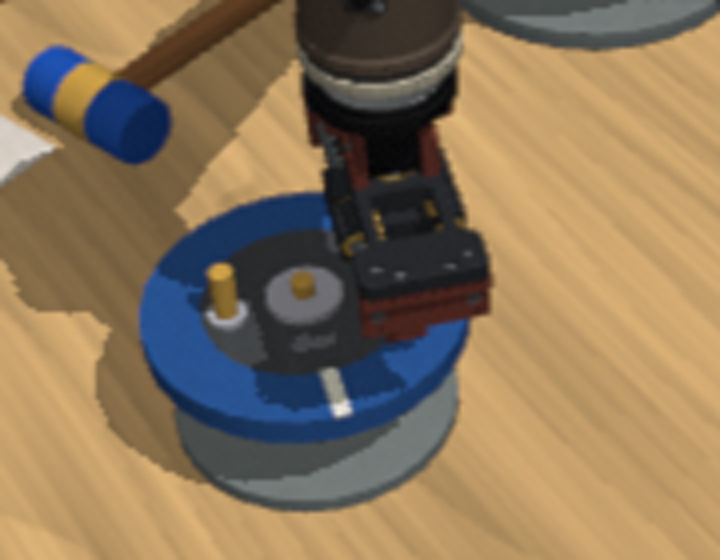

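The fingertips are at crop (420,330), behind the gripper body. They sit about 53 mm along the tangent from post_a, at its radius, and post_b is free at crop (222,290). Now I'll flick, lift and move to a hover over the rim, all in one call.

```bash
python3 -m creep '[{"tx":0,"ty":-0.027,"tz":0,"spin":0},{"tx":0,"ty":-0.067,"tz":0,"spin":0},{"tx":0,"ty":-0.093,"tz":0,"spin":0},{"tx":0,"ty":-0.107,"tz":0,"spin":0},{"tx":0,"ty":-0.12,"tz":0,"spin":0},{"tx":0,"ty":-0.14,"tz":0,"spin":0},{"tx":0,"ty":-0.167,"tz":0,"spin":0},{"tx":0,"ty":-0.2,"tz":0,"spin":0},{"tx":0,"ty":-0.2,"tz":-0.08,"spin":0},{"tx":0,"ty":-0.2,"tz":-0.18,"spin":0},{"tx":-0.05,"ty":-0.2,"tz":-0.22,"spin":0},{"tx":-0.15,"ty":-0.19,"tz":-0.22,"spin":0},{"tx":-0.26,"ty":-0.18,"tz":-0.22,"spin":0},{"tx":-0.36,"ty":-0.17,"tz":-0.22,"spin":0},{"tx":-0.41,"ty":-0.17,"tz":-0.2,"spin":0},{"tx":-0.42,"ty":-0.17,"tz":-0.13,"spin":0},{"tx":-0.42,"ty":-0.17,"tz":-0.05,"spin":0},{"tx":-0.42,"ty":-0.17,"tz":0,"spin":0},{"tx":-0.42,"ty":-0.17,"tz":0.02,"spin":0},{"tx":-0.42,"ty":-0.17,"tz":0.02,"spin":0}]' 0 10; cat > obs.py <<'E'
from h import *
import sys
C=np.array([602.7,-27.5]); IDX=np.radians(208.4)
def angle(d):
    m=masks(d); out=[]
    # white on the blue rim: sample ring r 66..90 at z=88
    h=cv2.cvtColor(d["color"],cv2.COLOR_RGB2HSV).astype(float)
    a=np.radians(np.arange(0,360,1)); prof=np.full(360,255.)
    R=np.arange(68,92,3); S=[]
    for r in R:
        p=proj(d,np.c_[C[0]+r*np.cos(a),C[1]+r*np.sin(a),np.full(360,88.)]).astype(np.float32)
        S.append(cv2.remap(h[:,:,1].astype(np.float32),p[:,0:1],p[:,1:2],cv2.INTER_LINEAR).ravel()-0*a)
        hu=cv2.remap(d["color"].astype(np.float32).min(2),p[:,0:1],p[:,1:2],cv2.INTER_LINEAR).ravel()
        S[-1]=hu
    s=np.mean(S,0); k=np.argmax(s); j=(np.arange(-8,9)+k)%360; w=np.clip(s[j]-60,0,None)
    if s[k]<90: return None,s[k]
    return a[k]+np.radians((w*np.arange(-8,9)).sum()/w.sum()),s[k]
E
python3 - <<'E'
from obs import *
for i in range(10):
    t=ctrl.sense()["time_s"]; d=ctrl.snapshot("scene"); A,s=angle(d)
    open("log.txt","a").write(f"{t} {A} {s}\n"); print(round(t,3),None if A is None else round(np.degrees(A),1),round(s))
print(np.round(ctrl.sense()["eef_pos"],1))
cv2.imwrite("pics/s3.png",cv2.resize(d["color"][150:290,140:320,::-1],None,fx=4,fy=4))
E
```

```text
time_s: 4.27
eef_pos: [674.3, -56.9, 94.8]
tool_rot: [-0.002, 0.174, 0.985, -0.001]
wrist_force: [-0.5, -0.1, 0.3]
width: 0.004
finger_force: 0.0
4.267 None 76
4.317 None 79
4.367 None 77
4.417 None 85
4.467 240.3 91
4.517 343.1 204
4.567 351.5 212
4.617 0.3 207
4.667 9.1 214
4.717 17.7 214
[675.9 -56.   97.2]
```

View pics/s3.png

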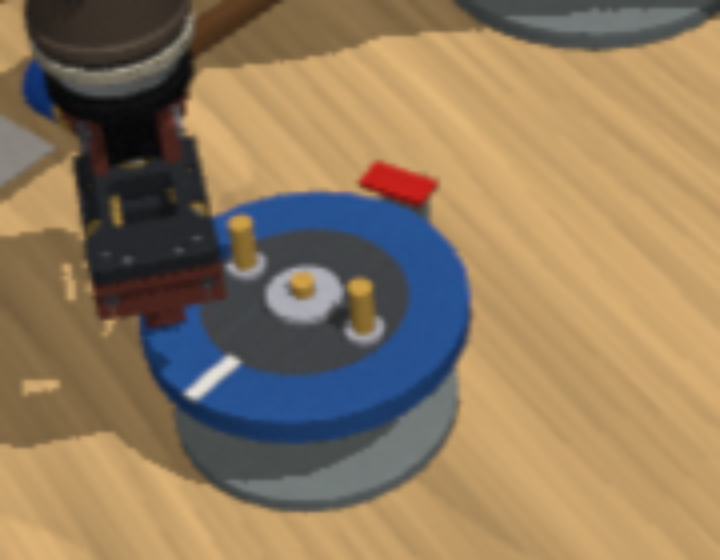

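The picture shows the hand hovering at crop (165,310) over the rim, clear of the wheel. The mark is at (212,378), turning anticlockwise at about 3 rad/s, and the index plate is visible at (400,180). I'll track it while it coasts.

```bash
cat > fit.py <<'E'
import numpy as np
from scipy.optimize import least_squares
from scipy.integrate import solve_ivp
L=[l.split() for l in open("log.txt")]; L=[(float(t),float(a)) for t,a,s in L if a!="None" and float(s)>150]
t=np.array([l[0] for l in L]); raw=np.array([l[1] for l in L]); t0=t[0]
def run(p,tt): # w'=-(b w + c)
    a0,w,b,c=p; ts=np.asarray(tt)-t0; te=np.log(1+w*b/c)/b; ts=np.minimum(ts,te)
    return a0+(w+c/b)/b*(1-np.exp(-b*ts))-c/b*ts, (w+c/b)*np.exp(-b*ts)-c/b
def res(p):
    e=run(p,t)[0]-raw; return (e+np.pi)%(2*np.pi)-np.pi
best=None
for b in(.08,.15,.22):
  for c in (.03,.1,.2):
    s=least_squares(res,[raw[0],3.02,b,c],bounds=([-9,2,.01,.005],[9,4,1,1]),loss="soft_l1",f_scale=.03)
    if best is None or s.cost<best.cost: best=s
p=best.x; print("fit",p.round(3),"rms deg",np.degrees(np.sqrt((best.fun**2).mean())).round(2),len(t),"last",t[-1].round(3))
IDX=np.radians(208.4); tt=np.arange(t[-1],t[-1]+14,.01); A,w=run(p,tt); k=np.floor((A-IDX)/(2*np.pi))
for i in np.nonzero(np.diff(k)>0)[0]: print("index crossing t=%.2f w=%.2f"%(tt[i],w[i]))
print("stop t",tt[np.argmax(w<.01)])
E
python3 - <<'E'
from obs import *
for i in range(68):
    t=ctrl.sense()["time_s"]; d=ctrl.snapshot("scene"); A,s=angle(d)
    open("log.txt","a").write(f"{t} {A} {s}\n")
    if i%5==0: print(round(t,2),None if A is None else round(np.degrees(A),1),round(s))
import runpy; runpy.run_path("fit.py")
# red plate direction
m=masks(d)["red"]; q=np.zeros_like(m); q[185:205,222:256]=m[185:205,222:256]; u=blobs(q); print(u)
P=ray(d,u[0][1],91)[0,:2]-C; print(P,np.degrees(np.arctan2(P[1],P[0]))%360)
E
```

```text
4.77 26.4 214
5.02 69.1 215
5.27 110.7 216
5.52 150.6 214
5.77 189.0 214
6.02 225.8 215
6.27 261.2 216
6.52 None 76
6.77 237.0 90
7.02 -0.0 202
7.27 30.8 215
7.52 60.7 215
7.77 90.0 215
8.02 118.1 215
fit [5.978e+00 3.144e+00 1.430e-01 5.000e-03] rms deg 0.44 64 last 8.117
index crossing t=8.91 w=1.67
index crossing t=14.41 w=0.74
stop t 8.1167
[(114, [239.2, 195.6], [230, 191, 19, 10])]
[-94.50695756 -51.58357342] 208.62649485659267
```

```bash
python3 -m creep '[{"tx":0,"ty":0,"tz":0,"spin":0},{"tx":0,"ty":0,"tz":0,"spin":0},{"tx":0,"ty":0,"tz":0,"spin":0},{"tx":0,"ty":0,"tz":0,"spin":0},{"tx":0,"ty":0,"tz":0,"spin":0},{"tx":0,"ty":0,"tz":0,"spin":0},{"tx":0,"ty":0,"tz":0,"spin":0},{"tx":0,"ty":0,"tz":0,"spin":0},{"tx":0,"ty":0,"tz":0,"spin":0},{"tx":0,"ty":0,"tz":0,"spin":0},{"tx":0,"ty":0,"tz":0,"spin":0},{"tx":0,"ty":0,"tz":0,"spin":0}]' | head -2
python3 - <<'E'
from obs import *
for i in range(54):
    t=ctrl.sense()["time_s"]; d=ctrl.snapshot("scene"); A,s=angle(d)
    open("log.txt","a").write(f"{t} {A} {s}\n")
    if i%9==0: print(round(t,2),None if A is None else round(np.degrees(A),1),round(s))
import runpy; runpy.run_path("fit.py"); print(ctrl.sense()["time_s"],np.round(ctrl.sense()["eef_pos"],1))
E
```

```text
time_s: 9.17
eef_pos: [675.7, -56.0, 96.7]
9.17 233.4 215
9.62 272.5 215
10.07 None 73
10.52 344.0 197
10.97 15.2 214
11.42 44.9 215
fit [5.984 3.124 0.118 0.058] rms deg 0.48 103 last 11.817
index crossing t=14.91 w=0.56
stop t 21.186699999999803
11.8667 [675.7 -56.1  96.6]
```

```bash
python3 -m creep '[{"tx":0,"ty":0,"tz":0,"spin":0},{"tx":0,"ty":0,"tz":0,"spin":0},{"tx":0,"ty":0,"tz":0,"spin":0},{"tx":0,"ty":0,"tz":0,"spin":0},{"tx":0,"ty":0,"tz":0,"spin":0},{"tx":0,"ty":0,"tz":0,"spin":0},{"tx":0,"ty":0,"tz":0,"spin":0},{"tx":0,"ty":0,"tz":0,"spin":0},{"tx":0,"ty":0,"tz":0,"spin":0},{"tx":0,"ty":0,"tz":0,"spin":0},{"tx":0,"ty":0,"tz":0,"spin":0},{"tx":0,"ty":0,"tz":0,"spin":0},{"tx":0,"ty":0,"tz":0,"spin":0},{"tx":0,"ty":0,"tz":0,"spin":0},{"tx":0,"ty":0,"tz":0,"spin":0},{"tx":0,"ty":0,"tz":0,"spin":0},{"tx":0,"ty":0,"tz":0,"spin":0},{"tx":0,"ty":0,"tz":0,"spin":0},{"tx":0,"ty":0,"tz":0,"spin":0},{"tx":0,"ty":0,"tz":0,"spin":0}]' | head -2
python3 - <<'E'
from obs import *
for i in range(20):
    t=ctrl.sense()["time_s"]; d=ctrl.snapshot("scene"); A,s=angle(d)
    open("log.txt","a").write(f"{t} {A} {s}\n")
    if i%4==0: print(round(t,2),None if A is None else round(np.degrees(A),1),round(s))
import runpy; runpy.run_path("fit.py"); print(ctrl.sense()["time_s"])
E
```

```text
time_s: 13.53
eef_pos: [675.7, -56.1, 96.6]
13.53 157.5 214
13.73 165.9 215
13.93 173.9 214
14.13 181.7 215
14.33 189.1 214
fit [5.983 3.126 0.12  0.055] rms deg 0.45 123 last 14.483
index crossing t=14.87 w=0.58
stop t 21.50329999999985
14.5333
```

```bash
python3 -m creep '[{"tx":0,"ty":0,"tz":0,"spin":0},{"tx":0,"ty":0,"tz":0,"spin":0},{"tx":0,"ty":0,"tz":0,"spin":0},{"tx":0,"ty":0,"tz":0.053,"spin":0},{"tx":0,"ty":0,"tz":0.053,"spin":0},{"tx":0,"ty":0,"tz":0.053,"spin":0},{"tx":0,"ty":0,"tz":0.053,"spin":0},{"tx":0,"ty":0,"tz":0.053,"spin":0}]'
python3 - <<'E'
from obs import *
for i in range(4):
    t=ctrl.sense()["time_s"]; d=ctrl.snapshot("scene"); A,s=angle(d); print(round(t,2),np.degrees(A or 0).round(1),round(s),ctrl.sense()["wrist_force"].round(1))
E
```

```text
time_s: 15.2
eef_pos: [678.1, -56.5, 83.4]
tool_rot: [0.003, 0.174, 0.985, 0.0]
wrist_force: [0.2, -0.2, 11.6]
width: 0.008
finger_force: 5.8
15.2 204.7 213 [ 0.5  0.7 10.8]
15.25 204.8 213 [ 0.3 -0.1 10.9]
15.3 204.8 213 [ 0.8  0.2 11.9]
15.35 204.8 213 [ 1.3 -0.6 10.6]
```

Stopped about 4° from the index (limit is about 12.5°). Now lifting straight up and away.

```bash
python3 -m creep '[{"tx":0,"ty":0,"tz":-0.01,"spin":0},{"tx":0,"ty":0,"tz":-0.03,"spin":0},{"tx":0,"ty":0,"tz":-0.07,"spin":0},{"tx":0,"ty":0,"tz":-0.15,"spin":0},{"tx":0,"ty":0,"tz":-0.25,"spin":0},{"tx":0,"ty":0,"tz":-0.35,"spin":0},{"tx":0,"ty":0,"tz":-0.4,"spin":0},{"tx":0,"ty":0,"tz":-0.42,"spin":0},{"tx":0,"ty":0,"tz":-0.42,"spin":0},{"tx":0,"ty":0,"tz":-0.42,"spin":0},{"tx":0,"ty":0,"tz":-0.42,"spin":0},{"tx":0,"ty":0,"tz":-0.42,"spin":0}]'
python3 - <<'E'
from obs import *
for i in range(4):
    t=ctrl.sense()["time_s"]; d=ctrl.snapshot("scene"); A,s=angle(d); print(round(t,2),np.degrees(A or 0).round(1),round(s))
cv2.imwrite("pics/s4.png",cv2.resize(d["color"][150:290,140:320,::-1],None,fx=4,fy=4))
E
```

```text
time_s: 16.4
eef_pos: [674.9, -55.9, 205.0]
tool_rot: [-0.001, 0.174, 0.985, -0.0]
wrist_force: [-0.1, -0.4, -0.3]
width: -0.0
finger_force: 0.0
16.4 205.9 210
16.45 205.9 211
16.5 205.9 211
16.55 205.9 211
```

View pics/s4.png

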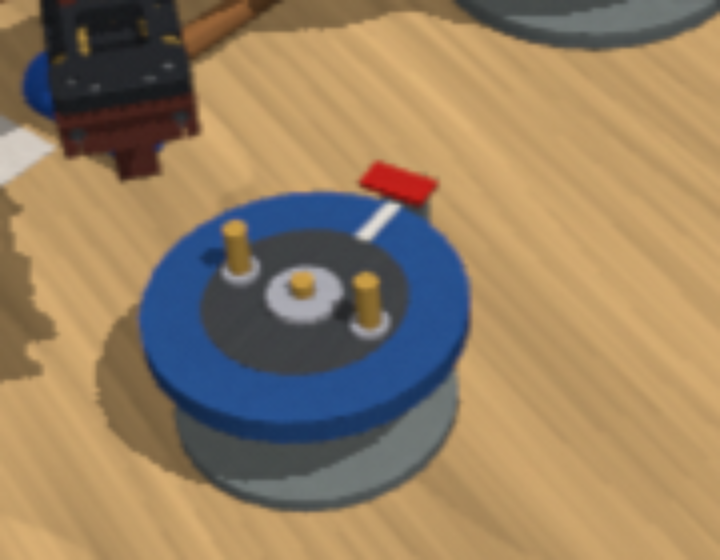

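The mark at crop (380,220) points at the middle of the red plate at (400,183). The wheel is at rest (205.9° against 208.5° for the index) and the hand is clear.

```bash
python3 -c "
from plant import ctrl
print(ctrl.hand_in())"
```

```text
the job is handed in; nothing more can be done
None
```

I flicked the smaller flywheel by one post and let it run untouched for over 11 s. One fingertip press on the rim then stopped it with the white mark about 3° from the index centre (plate half-width about 12.5°), and I lifted the hand clear and handed the job in.

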